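Dip the probe thermometer in the blue mug and hold it up to read

TASK

Check the boiler's hot tap: draw the red probe thermometer up out of its stand, dip its steel tip well down inside the blue mug, then raise it clear above the mugs and tilt it at least half-way over from upright (45 degrees or more) so that its display looks up to be read. Finish while still holding it there, still and clear of the mugs and the stand; do not let go or put it down. Leave the mug standing where it is and do not disturb the other things on the counter.

Things in the scene. Friction and masses are not known exactly. Their poses are not given: they have to be found in the camera images.
- probe: Red digital probe thermometer, about 80 g, 170 mm long, upright in its stand at the start. Origin: tip of its steel stem; z runs from tip to head. Stem 6 mm round, z = 0 to 90 mm; head a red box 18 (x) by 32 (y) by 80 mm, z = 90 to 170 mm, centred on the stem. The dark display with two buttons is on the head's +x face, which at the start looks away from the robot (world +x, within 0.6 rad).
- probe_head (a point): Centre of the top end of the thermometer's head, 170 mm from the tip. Grip the head from above across its 32 mm width (along its y), about 20 mm below this point, with some 25 N: it is firm plastic. Display up means that the thermometer's x points up.
- stand: White upright pocket, 34 by 48 mm outside and 117 mm tall, on a black base 100 by 90 by 8 mm, fixed to the counter. Origin: centre of the underside of its base; z up, x the way the display faces at the start.
- stand_mouth (a point): Centre of the pocket's open top, 117 mm above the counter. The pocket (22 by 36 mm inside) holds the stem and the lowest 15 mm of the head, 2 mm play all round; the head rests on a ledge 102 mm above the counter, so the tip is 12 mm and the head's top 182 mm above the counter. Draw straight up by 107 mm or more to clear it.
- mug: Blue ceramic mug with a handle, rim 84 mm across outside, 90 mm tall, wall about 4 mm, inner floor about 6 mm above the counter, loose, about 320 g, empty. Origin: centre of its underside; z up, handle at +y.
- mug_rim (a point): Centre of the blue mug's mouth, 90 mm above the counter.
- cup: White ceramic cup without a handle, 84 mm across, 90 mm tall, loose: not to be used. Origin: centre of its underside.
- canister: White canister with a wooden lid, 104 mm across, 104 mm tall, loose bystander. Origin: centre of its underside. Beyond it, along the far edge of the counter (x above 0.76 m), stand a fixed white toaster, 187 mm tall, and a low spice rack.
- mill: Dark wooden pepper mill, 54 mm across, 154 mm tall, loose bystander at the left. Origin: centre of its underside. Left of it (y above 0.4 m) stands a fixed basket with cartons and a bottle, 210 mm tall.
- spoon: Spoon 170 mm long, bystander, lying along x on a dark chopping board (280 by 170 by 18 mm, fixed) at the right. Origin: middle of its underside. Beyond the board, at the far right corner, stands a fixed steel kettle, 210 mm tall.

How it is judged:
By the outcome, as a careful person would: the job done as asked, in the order asked, and still so for the second after the job is handed in, while the arm keeps its last pose, push and grip.
It also fails if it takes over 48 s, if anything falls off the work surface, if the arm or the gripper's body presses on something with over 40 N, if the wrist force passes 120 N, or if a joint passes its speed limit or range.

ROBOT

A 6-joint arm with a two-finger parallel gripper is mounted at the origin on the work surface. World frame = base frame: x ahead of the robot, y to its left, z up, the work surface at z = 0. Lengths are in m, angles in rad, forces in N, time in s.
With the tool pointing down it reaches from about 0.3 to 0.875 m from the base axis. Payload 6.4 kg.
Tool frame: the origin (TCP) lies on the centre line of the jaws, within the pads' length; the fingertips stand 22 mm ahead of it and the grasp point (between the pads) lies 3 mm ahead of it; z points along the fingers, y is the line along which they close (so a half turn about z gives the same grasp; the last joint's range is limited). The gripper opens to 85 mm and grips with 20 to 120 N. Pads are 22 mm wide; open, the fingers measure 114 mm over their backs; the gripper's body (76 mm by 85 mm) begins 54 mm behind the grasp point. The pads swing forward as they close: fully open they stand 13 mm farther back than shut.
Start: joints at [0.995, 0.181, 1.607, -0, 1.354, -0.206], TCP at [0.208, 0.536, 0.253] pointing down, gripper open.
Joint ranges: [-2.99, 2.99], [-0.89, 2.07], [0.3, 2.58], [-1.14, 4.28], [0, 2.63], [-3.12, 3.12]. Speed limits (rad/s): [2.57, 2.57, 3.01, 3.14, 3.14, 3.14].

INTERFACE

Orientations are given as a unit quaternion [w, x, y, z].
In Python, from bench import ctrl gives the robot as it stands. The module is installed in compiled form; this text tells all that it offers.
- The arm moves only by the tool servo_tool, never from a script. Its argument "commands" is a list of rows, each a list of 3 entries, a list of its own where there are three numbers: the shift along the tool's x, y, z in mm, then the turn about the tool's z in rad, then the finger opening in mm, from 0 to 85.4. In form: [[[dx, dy, dz], turn, jaw], ...]. A call has 1 to 20 rows; each row shifts and turns the commanded pose from where the row before left it, along the tool's axes as they then stand; what a row does not reach is not made up. A row lasts 1/8 s, in which the tool goes at most 62.5 mm and 10.7 degrees, less where a joint would pass 70% of its speed; a pose out of reach is approached as far as the arm can. A call with a gripper value outside its range is refused whole. The fingers move at their own pace and stop on an object; the grip force is fixed at half the most. Time passes only in rows, so rows that do not move let the fingers close. It gives the time, the measured TCP pose, the force, the opening and the grip force at its end, in the units of the state.
- ctrl.get_obs(): the state, without advancing time (a new reading comes with each control period).
- ctrl.camera(name): name is "side" or "top" or "wrist"; returns a dict with "color" (384x512x3 uint8, red, green, blue), "z_map" (384x512 float32, m along the optical axis (not along the pixel's ray), 0 where there is no reading), "fx", "fy", "cx", "cy" (pixels), "R" (3x3) and "t" (3): a world point X has camera coordinates R X + t. Camera axes: x right, y down, z forward; pixel columns grow to the right and rows downward; lengths in m; the calibration is good to about 2 mm. A picture is of the moment at which its call begins.
- ctrl.hand_in(): hands the job in; it is judged then, once.
The state is a dict: "time_s": time; "q": joint angles; "dq": joint speeds; "joint_efforts": joint torques, N m; "eef_pos": TCP position; "eef_rot": TCP orientation; "wrist_force": force on the tool from outside, world axes, zero at the start; "torque": the same for the moment, N m; "opening": opening from 0.0 (shut) to 1.0 (fully open); "grasp_force": force on a finger pad.
Only numpy, scipy, OpenCV 4.12 (cv2) and the standard library are available. Lean on these libraries where they do the work, as an engineer would, in place of code of your own. Each camera call takes 0.05 s, during which the arm holds its last target. There are 200 camera calls.

## Working session

There is one attempt and no reset: what is moved stays moved. The work goes in short steps, Python scripts to look and compute and a tool call to move; the robot and the scene stay as the last step left them, time stands still between calls to the robot, and variables do not carry over. Pictures are saved under pics/ and viewed, at most 10 in all, crops included, and the job is handed in when it is done.

Besides the shell and the picture viewer there is one more tool, called after "Call:" by a JSON object that holds its "op" and its "data", one argument or row to a line. servo_tool: Moves the arm, as the interface text tells. Its arguments: {"type":"object","properties":{"commands":{"type":"array"}},"required":["commands"]}

```bash
mkdir -p pics; cat > h.py <<'E'
import numpy as np, cv2
from bench import ctrl
def cam(n):
    c=ctrl.camera(n); c['color']=np.asarray(c['color']); return c
def pts(c):
    z=c['z_map']; v,u=np.mgrid[:z.shape[0],:z.shape[1]]
    P=np.dstack([(u-c['cx'])/c['fx']*z,(v-c['cy'])/c['fy']*z,z])
    return (P-c['t'])@c['R']          # R^T (P-t)
def save(c,n): cv2.imwrite(f'pics/{n}.png',c['color'][:,:,::-1])
def ray(c,u,v,h):
    d=c['R'].T@np.array([(u-c['cx'])/c['fx'],(v-c['cy'])/c['fy'],1]); o=-c['R'].T@c['t']
    return o+d*(h-o[2])/d[2]
E
python3 - <<'E'
from h import *
import pickle
o=ctrl.get_obs(); print({k:np.round(v,3) for k,v in o.items()})
C={n:cam(n) for n in('top','side')}
pickle.dump(C,open('c0.pkl','wb'))
cv2.imwrite('pics/a.png',np.vstack([cv2.resize(C[n]['color'],(400,300)) for n in C])[:,:,::-1])
for n in C: print(n,np.round(-C[n]['R'].T@C[n]['t'],3),np.round(C[n]['R'][2],2)); save(C[n],n+'0')
E
```

```text
{'time_s': np.float64(0.0), 'q': array([ 0.995,  0.182,  1.608,  0.   ,  1.354, -0.206]), 'dq': array([0.002, 0.001, 0.001, 0.   , 0.001, 0.002]), 'joint_efforts': array([-0.0000e+00, -4.4487e+01, -3.5134e+01, -0.0000e+00,  9.0000e-03,
        0.0000e+00]), 'eef_pos': array([0.208, 0.536, 0.252]), 'eef_rot': array([-0.   ,  0.184,  0.983, -0.001]), 'wrist_force': array([-0.372,  0.003, -0.114]), 'torque': array([-0.019,  0.017, -0.02 ]), 'grasp_force': np.float64(0.0), 'opening': np.float64(1.003)}
top [ 0.385 -0.035  1.313] [ 0.18  0.01 -0.98]
side [ 0.121 -0.736  0.86 ] [ 0.42  0.63 -0.65]
```

View pics/top0.png

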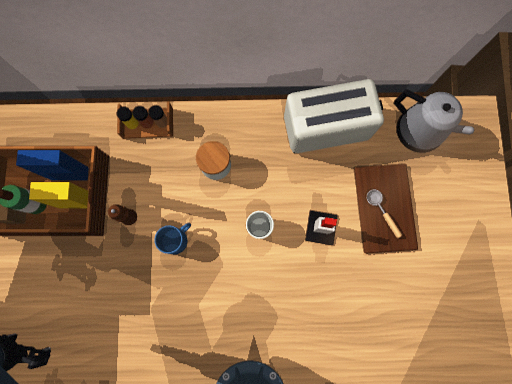

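View pics/side0.png

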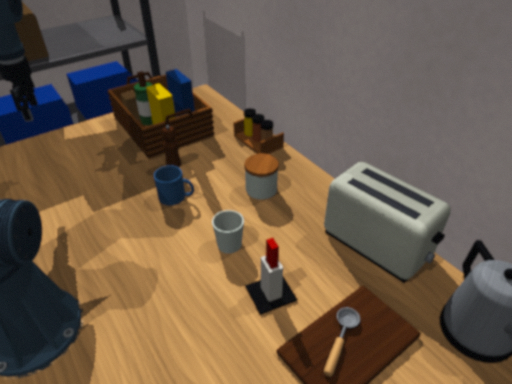

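Top view: red head at about (328,223) in the stand (322,228), blue mug (172,240) with its handle towards (187,228), white cup (260,225), canister (213,157), mill (122,215). The side view shows red head (272,253), stand (271,280) and mug (170,185).

```bash
python3 - <<'E'
from h import *
import pickle
C=pickle.load(open('c0.pkl','rb'))
for n,c in C.items():
    P=pts(c); hsv=cv2.cvtColor(c['color'],cv2.COLOR_RGB2HSV); H,S,V=[hsv[:,:,i].astype(int) for i in range(3)]
    valid=(c['z_map']>0)&(P[:,:,0]>.2)&(P[:,:,0]<.75)&(P[:,:,1]<.38)
    red=((H<6)|(H>172))&(S>170)&(V>90)&valid&(P[:,:,2]>.1)
    q=P[red]; print(n,'red',len(q),q.min(0).round(3),q.max(0).round(3))
    t=q[q[:,2]>.17]; r=cv2.minAreaRect(t[:,:2].astype(np.float32)*1000); print(' top',t.mean(0).round(4),r)
    m=q.mean(0)
    near=valid&(np.hypot(P[:,:,0]-m[0],P[:,:,1]-m[1])<.08)
    w=near&(S<70)&(V>90)&(P[:,:,2]>.107); q=P[w]; 
    print(' stand top',len(q),q.min(0).round(3),q.max(0).round(3),cv2.minAreaRect(q[:,:2].astype(np.float32)*1000))
    b=near&(V<60)&(P[:,:,2]<.03)&(P[:,:,2]>.003); q=P[b]; print(' base',len(q),np.median(q,0).round(3),cv2.minAreaRect(q[:,:2].astype(np.float32)*1000))
    bl=(H>95)&(H<125)&(S>120)&valid&(P[:,:,2]>.005)
    q=P[bl]; rim=q[q[:,2]>.08]; print(' mug',len(q),q[:,2].max().round(3),rim.min(0).round(3),rim.max(0).round(3),cv2.minAreaRect(rim[:,:2].astype(np.float32)*1000),[round(v*1000) for v in cv2.minEnclosingCircle(rim[:,:2].astype(np.float32))[0]])
    for nm,(x0,y0) in dict(cup=(.49,.0)).items():
        k=valid&(np.hypot(P[:,:,0]-x0,P[:,:,1]-y0)<.15)&(P[:,:,2]>.08)&(P[:,:,2]<.1)&(S<80); q=P[k]; 
        if len(q): print(' cup',cv2.minEnclosingCircle(q[:,:2].astype(np.float32)*1000),q[:,2].max())
E
```

```text
top red 98 [ 0.5   -0.249  0.127] [ 0.522 -0.217  0.187]
 top [ 0.5106 -0.2329  0.1816] ((511.1236877441406, -233.24078369140625), (31.78716468811035, 17.967342376708984), 79.8609390258789)
 stand top 82 [ 0.491 -0.256  0.108] [ 0.531 -0.208  0.162] ((510.9781494140625, -233.95057678222656), (48.5573616027832, 34.002159118652344), 78.33545684814453)
 base 493 [ 0.49  -0.222  0.009] ((509.8415222167969, -234.08128356933594), (87.80683898925781, 97.05183410644531), 78.70650482177734)
 mug 640 0.096 [0.437 0.19  0.08 ] [0.514 0.275 0.096] ((475.20135498046875, 234.07406616210938), (83.19806671142578, 77.73465728759766), 86.2455062866211) [483, 230]
 cup ((515.788330078125, -37.429725646972656), 41.84585189819336) 0.09605706743490772
side red 83 [ 0.499 -0.253  0.173] [ 0.519 -0.226  0.184]
 top [ 0.5077 -0.2399  0.1807] ((508.6331481933594, -239.03146362304688), (27.243867874145508, 16.28513526916504), 77.5091552734375)
 stand top 148 [ 0.489 -0.263  0.107] [ 0.525 -0.212  0.12 ] ((510.003662109375, -237.58216857910156), (48.21565246582031, 34.82611846923828), 78.04039001464844)
 base 751 [ 0.49  -0.255  0.008] ((509.12530517578125, -239.65696716308594), (87.65850830078125, 96.76212310791016), 78.01213073730469)
 mug 879 0.092 [0.434 0.189 0.08 ] [0.515 0.276 0.092] ((474.7667236328125, 231.67050170898438), (85.1978988647461, 74.03269958496094), 63.94480514526367) [473, 233]
 cup ((515.0084838867188, -41.14957046508789), 43.52667999267578) 0.09349480024338191
```

Call:
{"op": "servo_tool", "data": {
  "commands": [
    [[0, 0, -40], -0.18, 85],
    [[-27, -43, 0], 0, 85],
    [[-27, -43, 0], 0, 85],
    [[-27, -43, 0], 0, 85],
    [[-27, -43, 0], 0, 85],
    [[-27, -43, 0], 0, 85],
    [[-27, -43, 0], 0, 85],
    [[-27, -43, 0], 0, 85],
    [[-27, -43, 0], 0, 85],
    [[-27, -43, 0], 0, 85],
    [[-27, -43, 0], 0, 85],
    [[-27, -43, 0], 0, 85],
    [[-27, -43, 0], 0, 85],
    [[-27, -43, 0], 0, 85],
    [[-27, -43, 0], 0, 85],
    [[-27, -43, 0], 0, 85],
    [[-27, -43, 0], 0, 85],
    [[0, 0, 0], 0, 85]
  ]
}}

```text
time_s: 2.35
eef_pos: [0.5024, -0.2239, 0.2921]
eef_rot: [-0.001, 0.097, 0.995, 0.0]
wrist_force: [-0.9, 0.5, 0.1]
opening: 0.989
grasp_force: 0.0
```

```bash
cat >> h.py <<'E'
from scipy.spatial.transform import Rotation as Ro
def tool():
    o=ctrl.get_obs(); w=o['eef_rot']; return np.array(o['eef_pos']),Ro.from_quat([w[1],w[2],w[3],w[0]]).as_matrix(),o
E
cat > red.py <<'E'
from h import *
c=cam('wrist'); save(c,'w1'); p,R,o=tool(); print(p.round(4),np.round(R,3).tolist(),o['time_s'])
P=pts(c); hsv=cv2.cvtColor(c['color'],cv2.COLOR_RGB2HSV); H,S,V=[hsv[:,:,i].astype(int) for i in range(3)]
red=((H<6)|(H>172))&(S>150)&(V>60)&(c['z_map']>0); q=P[red]; print(len(q),q.min(0).round(3),q.max(0).round(3))
t=q[q[:,2]>q[:,2].max()-.008]; r=cv2.minAreaRect(t[:,:2].astype(np.float32)*1000); print(t.mean(0).round(4),r)
near=np.hypot(P[:,:,0]-.51,P[:,:,1]+.237)<.05
w=near&(S<70)&(V>90)&(P[:,:,2]>.107)&(P[:,:,2]<.125); 
if w.any(): print('stand',np.median(P[w],0),cv2.minAreaRect(P[w][:,:2].astype(np.float32)*1000))
u=np.array(r[0])/1000; print('tool-frame delta to head top mm',((np.r_[u,t[:,2].mean()]-p)@R*1000).round(1))
E
python3 red.py
```

```text
[ 0.5019 -0.222   0.2922] [[-0.982, 0.191, -0.002], [0.191, 0.982, 0.001], [0.002, 0.001, -1.0]] 2.4
517 [ 0.499 -0.25   0.12 ] [ 0.518 -0.219  0.184]
[ 0.5075 -0.2338  0.1821] ((507.6256408691406, -234.84974670410156), (29.36844253540039, 16.446210861206055), 79.27976989746094)
stand [ 0.49692274 -0.22965332  0.11693897] ((507.1029052734375, -235.52099609375), (48.014137268066406, 33.74785232543945), 77.70765686035156)
tool-frame delta to head top mm [ -8.2 -11.6 110.1]
```

View pics/w1.png

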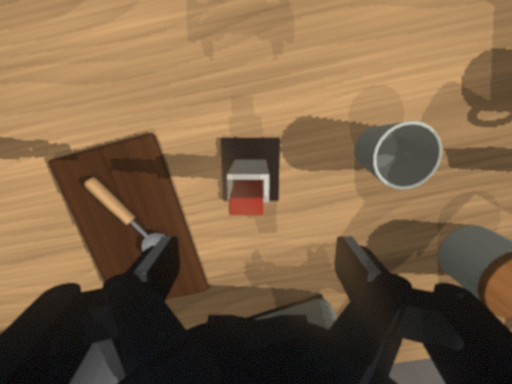

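Wrist view: red head at (246,205) between the open fingers, stand behind it at (250,180), cup at (405,155). It agrees with the other views: centre ≈ (0.508,−0.235), top 0.182, yaw 79°.

Call:
{"op": "servo_tool", "data": {
  "commands": [
    [[-8, -12, 0], 0, 85],
    [[0, 0, 30], 0, 85],
    [[0, 0, 35], 0, 85],
    [[0, 0, 35], 0, 85],
    [[0, 0, 27], 0, 60],
    [[0, 0, 0], 0, 40],
    [[0, 0, 0], 0, 20],
    [[0, 0, 0], 0, 20],
    [[0, 0, 0], 0, 20],
    [[0, 0, 0], 0, 20],
    [[0, 0, 0], 0, 20]
  ]
}}

```text
time_s: 3.78
eef_pos: [0.5086, -0.2347, 0.1677]
eef_rot: [0.001, 0.095, 0.995, -0.001]
wrist_force: [-0.2, 1.4, 6.1]
opening: 0.367
grasp_force: 63.2
```

Call:
{"op": "servo_tool", "data": {
  "commands": [
    [[0, 0, -10], 0, 10],
    [[0, 0, -20], 0, 10],
    [[0, 0, -20], 0, 10],
    [[0, 0, -20], 0, 10],
    [[0, 0, -25], 0, 10],
    [[0, 0, -25], 0, 10],
    [[0, 0, -25], 0, 10],
    [[0, 0, -25], 0, 10],
    [[0, 0, 0], 0, 10]
  ]
}}

```text
time_s: 4.9
eef_pos: [0.5085, -0.2348, 0.3387]
eef_rot: [0.002, 0.095, 0.995, -0.001]
wrist_force: [-0.0, 0.2, -1.0]
opening: 0.365
grasp_force: 62.3
```

```bash
cat > pose.py <<'E'
from h import *
import sys
p,R,o=tool(); print(p.round(4),o['time_s'],o['opening'],o['wrist_force'])
ims=[]
for n in ('side','top'):
    c=cam(n); P=pts(c); hsv=cv2.cvtColor(c['color'],cv2.COLOR_RGB2HSV); H,S,V=[hsv[:,:,i].astype(int) for i in range(3)]
    d=np.linalg.norm(P-p,axis=2)
    red=((H<6)|(H>172))&(S>150)&(V>60)&(d<.12); q=P[red]; 
    if len(q): print(n,len(q),q.min(0).round(3),q.max(0).round(3))
    x=(c['R']@p+c['t']); u=int(x[0]/x[2]*c['fx']+c['cx']); v=int(x[1]/x[2]*c['fy']+c['cy']); u=np.clip(u,70,441);v=np.clip(v,70,313)
    ims.append(cv2.resize(c['color'][v-70:v+70,u-70:u+70],(400,400),interpolation=cv2.INTER_CUBIC))
cv2.imwrite(f'pics/{sys.argv[1]}.png',np.hstack(ims)[:,:,::-1])
# mug rim circle from top view
b=(H>95)&(H<125)&(S>120)&(P[:,:,0]>.35)&(P[:,:,0]<.6)&(abs(P[:,:,1]-.23)<.1)&(P[:,:,2]>.07)&(P[:,:,2]<.11)
r=P[b]
if len(r):
  m=np.uint8(b)*255; print('rim-ish',r[:,:2].min(0),r[:,:2].max(0))
E
python3 pose.py p1
```

```text
[ 0.5085 -0.2348  0.3387] 4.9 0.3648261844911912 [-0.03500395  0.15246497 -1.04827395]
side 279 [ 0.499 -0.255  0.274] [ 0.517 -0.223  0.367]
top 16 [ 0.501 -0.237  0.279] [ 0.505 -0.219  0.314]
rim-ish [0.43455083 0.18265285] [0.52127227 0.27484905]
```

View pics/p1.png

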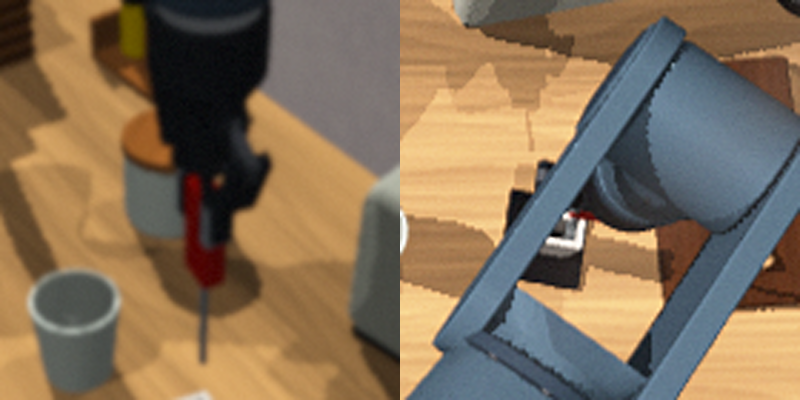

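Crop: the probe hangs upright (head (205,235), tip (203,362)) well above the empty pocket at (195,395).

Call:
{"op": "servo_tool", "data": {
  "commands": [
    [[6, 20, 0], 0, 10],
    [[11, 41, 0], 0, 10],
    [[11, 41, 0], 0, 10],
    [[11, 41, 0], 0, 10],
    [[11, 41, 0], 0, 10],
    [[11, 41, 0], 0, 10],
    [[11, 41, 0], 0, 10],
    [[11, 41, 0], 0, 10],
    [[11, 41, 0], 0, 10],
    [[11, 41, 0], 0, 10],
    [[11, 41, 0], 0, 10],
    [[3, 24, 0], 0, 10],
    [[0, 0, 0], 0, 10]
  ]
}}

```text
time_s: 6.62
eef_pos: [0.475, 0.2359, 0.335]
eef_rot: [-0.001, 0.093, 0.996, -0.0]
wrist_force: [-0.2, -0.2, -2.0]
opening: 0.365
grasp_force: 62.4
```

```bash
cat > mug.py <<'E'
from h import *
p,R,o=tool(); print(p.round(4),R[:,1].round(3),o['time_s'])
for n in ('wrist','side','top'):
    c=cam(n); P=pts(c); hsv=cv2.cvtColor(c['color'],cv2.COLOR_RGB2HSV); H,S,V=[hsv[:,:,i].astype(int) for i in range(3)]
    if n!='top': save(c,n+'_m')
    b=(H>95)&(H<125)&(S>110)&(np.hypot(P[:,:,0]-.478,P[:,:,1]-.233)<.09)&(P[:,:,2]>.082)&(P[:,:,2]<.098)
    q=P[b][:,:2]
    # robust circle fit
    from scipy.optimize import least_squares
    if len(q)>10:
        f=lambda a:np.hypot(q[:,0]-a[0],q[:,1]-a[1])-a[2]
        s=least_squares(f,[.478,.233,.04],loss='soft_l1',f_scale=.002); print(n,len(q),q.min(0).round(3),q.max(0).round(3),s.x.round(4))
E
python3 mug.py
```

```text
[0.475  0.2359 0.335 ] [ 0.185  0.983 -0.001] 6.625
side 121 [0.435 0.19 ] [0.514 0.273] [0.475  0.2317 0.0394]
top 84 [0.437 0.194] [0.514 0.274] [0.4757 0.2345 0.0392]
```

View pics/wrist_m.png

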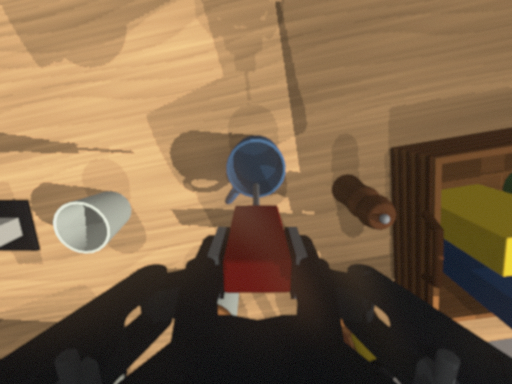

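View pics/side_m.png

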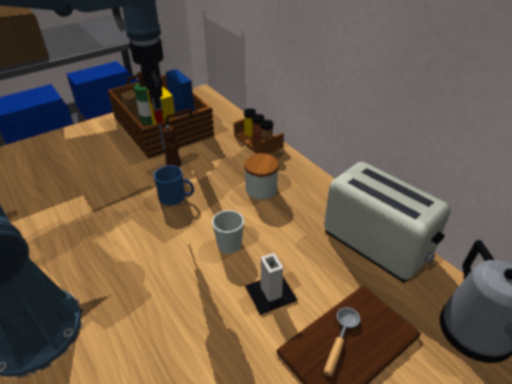

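Wrist view: the stem (256,190) points into the mug mouth (256,167); side view shows the pocket empty and the mug at (170,185). TCP is within 3 mm of the rim centre (0.475,0.233).

Call:
{"op": "servo_tool", "data": {
  "commands": [
    [[0, -3, 20], 0, 10],
    [[0, 0, 30], 0, 10],
    [[0, 0, 30], 0, 10],
    [[0, 0, 30], 0, 10],
    [[0, 0, 25], 0, 10],
    [[0, 0, 15], 0, 10],
    [[0, 0, 10], 0, 10],
    [[0, 0, 0], 0, 10],
    [[0, 0, 0], 0, 10],
    [[0, 0, 0], 0, 10],
    [[0, 0, 0], 0, 10]
  ]
}}

```text
time_s: 8.15
eef_pos: [0.4763, 0.2312, 0.1768]
eef_rot: [0.0, 0.095, 0.996, 0.0]
wrist_force: [0.0, -0.6, -0.9]
opening: 0.367
grasp_force: 62.3
```

```bash
python3 pose.py p2
```

```text
[0.4763 0.2312 0.1768] 8.15 0.3673608969939936 [ 0.03211416 -0.62534049 -0.93304043]
side 19 [0.467 0.211 0.118] [0.479 0.218 0.142]
rim-ish [0.43456236 0.17943741] [0.52112723 0.24490762]
```

View pics/p2.png

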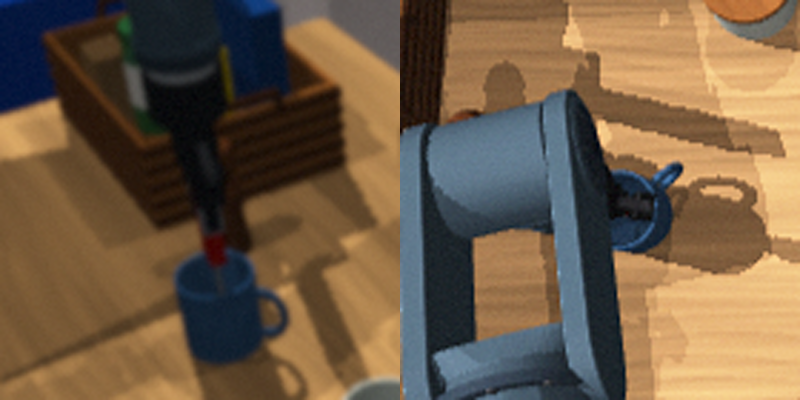

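Crop: the stem goes into the mug (218,275), mug upright, no contact force; tip ≈ 20 mm above the counter. Since moves can't tilt the tool, I'll raise the probe and lever its stem against the far top edge of the fixed stand to pivot it in the pads.

Call:
{"op": "servo_tool", "data": {
  "commands": [
    [[0, 0, -20], 0, 10],
    [[0, 0, -35], 0, 10],
    [[0, 0, -40], 0, 10],
    [[0, 0, -40], 0, 10],
    [[0, 0, -30], 0, 10],
    [[-6, -20, 0], 0, 10],
    [[-14, -40, 0], 0, 10],
    [[-14, -40, 0], 0, 10],
    [[-14, -40, 0], 0, 10],
    [[-14, -40, 0], 0, 10],
    [[-14, -40, 0], 0, 10],
    [[-14, -40, 0], 0, 10],
    [[-14, -40, 0], 0, 10],
    [[-14, -40, 0], 0, 10],
    [[-14, -40, 0], 0, 10],
    [[-14, -40, 0], 0, 10],
    [[-9, -32, 0], 0, 10],
    [[0, 0, 0], 0, 10]
  ]
}}

```text
time_s: 10.5
eef_pos: [0.5427, -0.2443, 0.3407]
eef_rot: [-0.0, 0.096, 0.995, -0.0]
wrist_force: [0.2, 0.5, -1.4]
opening: 0.363
grasp_force: 62.1
```

```bash
python3 - <<'E'
from h import *
p,R,o=tool(); print(p.round(4),R[:,1].round(3)); s=np.array([.508,-.2355,.117]); print('stand mouth in tool mm',((s-p)@R*1000).round(1))
c=cam('side'); save(c,'s3')
E
```

```text
[ 0.5427 -0.2443  0.3407] [ 0.192  0.981 -0.   ]
stand mouth in tool mm [ 35.6   2.  223.7]
```

Call:
{"op": "servo_tool", "data": {
  "commands": [
    [[0, 2, 30], 0, 10],
    [[0, 0, 40], 0, 10],
    [[0, 0, 30], 0, 10],
    [[10, 0, 0], 0, 10],
    [[8, 0, 0], 0, 10],
    [[8, 0, 0], 0, 10],
    [[8, 0, 0], 0, 10],
    [[8, 0, 0], 0, 10],
    [[8, 0, 0], 0, 10],
    [[0, 0, 0], 0, 10]
  ]
}}

```text
time_s: 11.8
eef_pos: [0.4937, -0.2306, 0.2417]
eef_rot: [-0.0, 0.095, 0.995, 0.0]
wrist_force: [1.5, 0.0, 0.9]
opening: 0.366
grasp_force: 62.1
```

```bash
python3 pose.py p3
```

```text
[ 0.4937 -0.2306  0.2417] 11.8 0.36602261873796343 [1.46058626 0.01465844 0.93943397]
side 94 [ 0.475 -0.252  0.18 ] [ 0.514 -0.213  0.285]
rim-ish [0.43454545 0.18453301] [0.52087281 0.27493795]
```

View pics/p3.png

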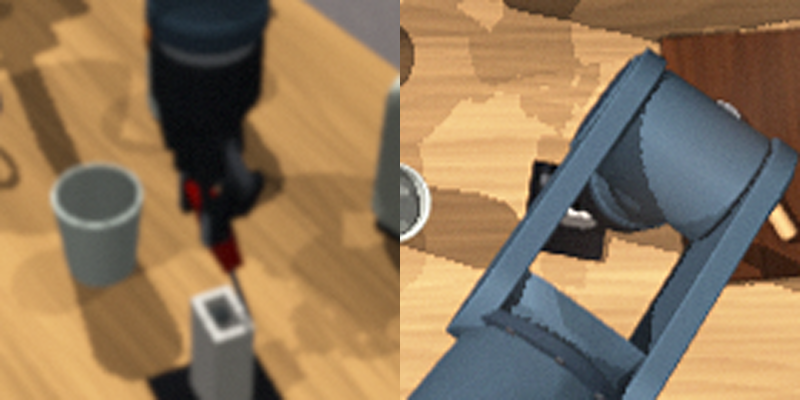

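The pivot works: the head now tilts (190,190)→(230,260), with the stem against the far side of the pocket (242,300) and only about 1.5 N. I'll continue further, then lift.

Call:
{"op": "servo_tool", "data": {
  "commands": [
    [[8, 0, 4], 0, 10],
    [[8, 0, 5], 0, 10],
    [[8, 0, 5], 0, 10],
    [[8, 0, 5], 0, 10],
    [[8, 0, 5], 0, 10],
    [[8, 0, 5], 0, 10],
    [[8, 0, 5], 0, 10],
    [[8, 0, 6], 0, 10],
    [[8, 0, 6], 0, 10],
    [[8, 0, 6], 0, 10],
    [[0, 0, 0], 0, 10],
    [[0, 0, 0], 0, 10]
  ]
}}

```text
time_s: 13.4
eef_pos: [0.415, -0.2152, 0.189]
eef_rot: [-0.001, 0.095, 0.996, 0.0]
wrist_force: [-0.3, 0.2, 1.5]
opening: 0.367
grasp_force: 62.5
```

```bash
python3 pose.py p4
```

```text
[ 0.415  -0.2152  0.189 ] 13.4 0.3671038202732671 [-0.27379081  0.17974912  1.47833807]
side 153 [ 0.399 -0.244  0.155] [ 0.475 -0.201  0.215]
rim-ish [0.4345115  0.18198021] [0.52093865 0.27380594]
```

View pics/p4.png

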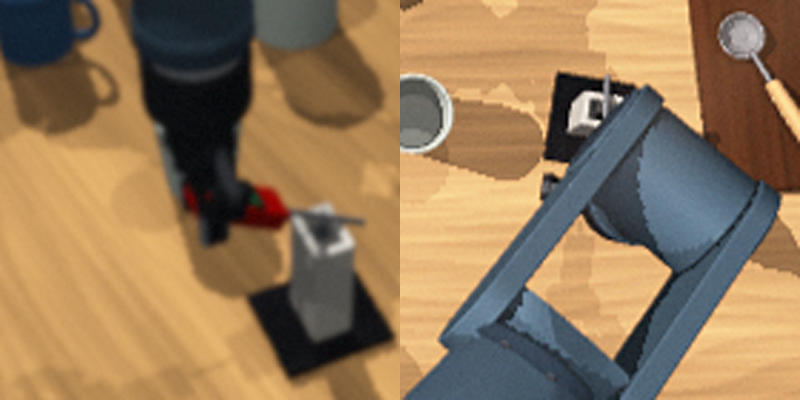

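Call:
{"op": "servo_tool", "data": {
  "commands": [
    [[0, 0, -10], 0, 10],
    [[0, 0, -20], 0, 10],
    [[0, 0, -25], 0, 10],
    [[0, 0, -30], 0, 10],
    [[0, 0, -30], 0, 10],
    [[0, 0, -30], 0, 10],
    [[0, 0, -20], 0, 10],
    [[0, 0, -10], 0, 10],
    [[0, 0, 0], 0, 10],
    [[0, 0, 0], 0, 10],
    [[0, 0, 0], 0, 10],
    [[0, 0, 0], 0, 10]
  ]
}}

```text
time_s: 15.0
eef_pos: [0.4155, -0.2154, 0.3637]
eef_rot: [-0.0, 0.095, 0.995, 0.0]
wrist_force: [-0.2, 0.7, -0.4]
opening: 0.364
grasp_force: 62.2
```

```bash
python3 pose.py p5; python3 - <<'E'
from h import *
p,R,o=tool(); c=cam('side'); P=pts(c); save(c,'fin'); w=cam('wrist'); save(w,'finw')
for n,c in (('side',c),('wrist',w)):
    P=pts(c); hsv=cv2.cvtColor(c['color'],cv2.COLOR_RGB2HSV); H,S,V=[hsv[:,:,i].astype(int) for i in range(3)]
    red=((H<6)|(H>172))&(S>150)&(V>60)&(np.linalg.norm(P-p,axis=2)<.12); q=P[red]
    xt=-(q-p)@R[:,0]; z=q[:,2]-p[2]   # forward, up
    r=cv2.minAreaRect(np.c_[xt,z].astype(np.float32)*1000); print(n,len(q),r)
    vx=cv2.fitLine(np.c_[xt,z].astype(np.float32),cv2.DIST_L1,0,.01,.01).ravel(); print('elev deg',np.degrees(np.arctan2(vx[1],vx[0])))
    # stem: grey points forward of head, in the tool plane
    yt=(P-p)@R[:,1]; X=-(P-p)@R[:,0]; Z=P[:,:,2]-p[2]
    s=(abs(yt)<.012)&(X>.07)&(X<.18)&(Z>-.13)&(Z<.05); 
    if s.sum()>5:
        vx=cv2.fitLine(np.c_[X[s],Z[s]].astype(np.float32),cv2.DIST_L1,0,.01,.01).ravel(); print(' stem',s.sum(),X[s].max(),Z[s].min(),np.degrees(np.arctan2(vx[1],vx[0])))
E
```

```text
[ 0.4155 -0.2154  0.3637] 15.0 0.36359116001572317 [-0.22354487  0.68990461 -0.40517646]
side 245 [ 0.399 -0.244  0.326] [ 0.478 -0.2    0.388]
rim-ish [0.4346319  0.18133493] [0.52117936 0.27408501]
side 238 ((21.4017333984375, -9.724681854248047), (22.161659240722656, 90.23539733886719), 59.61362075805664)
elev deg -24.661531
 stem 91 0.13614593827307986 -0.08314039299154885 -34.15402
wrist 2785 ((8.160837173461914, 6.355136871337891), (33.240299224853516, 96.31170654296875), 41.15754699707031)
elev deg -28.95109
```

View pics/fin.png

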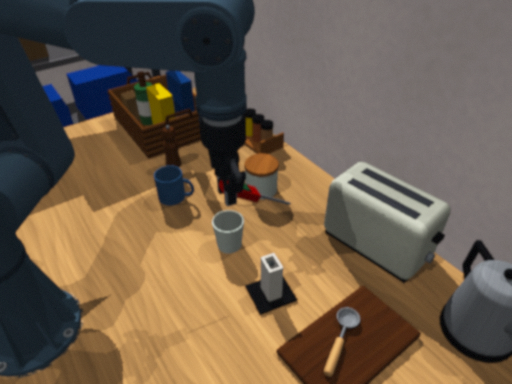

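The probe is tilted about 56–63° from upright, with the display up and the tip near 0.28 m, well clear of the stand at (272,280) and mugs at (170,185) and (228,230). Nothing else has been disturbed.

```bash
python3 -c "
from bench import ctrl
print(ctrl.hand_in())"
```

```text
the job is handed in; nothing more can be done
None
```

I drew the probe from its stand, dipped it in the blue mug and raised it clear. I then tilted it about 60° with the display up by levering its stem on the edge of the fixed stand, lifted it clear and handed the job in with it still held.

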